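# Build up the clay extruder's die core

## Robot

A 6-joint arm with a two-finger parallel gripper is mounted at the origin on the work surface. World frame = base frame: x ahead of the robot, y to its left, z up, the work surface at z = 0. Lengths are in m, angles in rad, forces in N, time in s.
With the tool pointing down it reaches from about 0.275 to 0.825 m from the base axis. Payload 5.2 kg.
Tool frame: the origin (TCP) lies on the mounting face of the last link; the fingertips stand 186 mm ahead of it and the grasp point (between the pads) lies 167 mm ahead of it; x points along the fingers, y is the direction in which the jaws open and shut, and the axes are right-handed (so a half turn about x gives the same grasp; the last joint's range is limited). The gripper opens to 93 mm and grips with 3 to 60 N. Pads are 15 mm wide; open, the fingers measure 128 mm over their backs; the gripper's body (75 mm by 188 mm) begins 65 mm behind the grasp point.
Start: joints at [1.089, 0.259, 1.535, -0, 1.348, -0.203], TCP at [0.151, 0.529, 0.405] pointing down, gripper open.
Joint ranges: [-3.14, 3.14], [-0.91, 2.08], [0.19, 2.58], [-1.22, 4.36], [0.22, 2.71], [-3.12, 3.12]. Speed limits (rad/s): [2.57, 2.57, 3.14, 3.14, 3.14, 3.14].

## Interface

Orientations are given as [roll, pitch, yaw] about the fixed x, y, z axes, in that order (R = Rz(yaw) Ry(pitch) Rx(roll)).
In Python, from rig import bot, viewer gives the robot as it stands.
- The arm moves only by the tool drive_tool, never from a script. Its argument "moves" is a list of rows, each an object with "claw": the closure, from -1 (fully open) to 1 (shut); "slide": the shift along the tool's x, y, z as a fraction of full scale, a list of three; "yaw": the turn about the tool's x as a fraction of full scale. A call has exactly 8 rows; each row shifts and turns the commanded pose from where the row before left it, along the tool's axes as they then stand; what a row does not reach is not made up. Full scale, the value 1, is 0.05 m for a shift and 0.15 rad for a turn. A row lasts 1/8 s, in which the tool goes at most 62.5 mm and 10.7 degrees, less where a joint would pass 70% of its speed; a pose out of reach is approached as far as the arm can. A call with a number of a shift or a turn outside -1 to 1 is refused whole. A call with a gripper value outside its range is refused whole. The fingers move at their own pace and stop on an object; "force" is the grip in N (left out, the last holds). Time passes only in rows, so rows that do not move let the fingers close, or fill a call up. It gives the time, the measured TCP pose, the force and the opening at its end, in the units of the state.
- bot.sense(): the state, without advancing time (a new reading comes with each control period).
- viewer.capture(name): name is "scene" or "top" or "wrist"; returns a dict with "pixels" (384x512x3 uint8, red, green, blue), "fx", "fy", "cx", "cy" (pixels), "R" (3x3) and "t" (3): a world point X has camera coordinates R X + t; the wrist camera has in their place "tool_from_camera" (4x4, takes a point from camera to tool coordinates, whose origin is the TCP and whose axes are the tool frame's). Camera axes: x right, y down, z forward; pixel columns grow to the right and rows downward; lengths in m; the calibration is good to about 2 mm. A picture is of the moment at which its call begins: read the wrist's pose just before it. There is no depth.
- bot.finish_job(): hands the job in, once; it reports no verdict.
The state is a dict: "t": time; "q": joint angles; "joint_velocities": joint speeds; "joint_efforts": joint torques, N m; "ee_pos": TCP position; "tcp_rot": TCP orientation; "ft_force": force on the tool from outside, world axes, zero at the start; "wrist_torque": the same for the moment, N m; "opening": finger opening in m.
Only numpy, scipy, OpenCV 4.12 (cv2) and the standard library are available. Lean on these libraries where they do the work, as an engineer would, in place of code of your own. Each camera call takes 0.05 s, during which the arm holds its last target.

## Task

Set up the extruder's die core on its upright post: first the wide core disc, then the spacer sleeve that stands in the crate of fittings, and last the cap, open end down. Lower each one down the post, without dropping it, until it sits flat and fully home, and let go of it before fetching the next. Leave the other fittings in the crate and everything else on the bench where it is.

Things in the scene. Friction and masses are not known exactly. Their poses are not given: they have to be found in the camera images.
- seat (a point): Centre of the round steel shoulder on which the core disc has to sit, at the foot of the post; z up along the post. The holder is fixed to the bench: a dark round base plate (110 mm across, 14 mm thick) carries the shoulder (28 mm across, its top 8 mm above the plate, 22 mm above the bench), and from it rises the steel post: 12 mm thick, 58 mm high above this point, the last 6 mm tapering to 6 mm.
- post_tip (a point): Centre of the top of the post, 58 mm above seat, 80 mm above the bench.
- disc_mid (a point): Centre, half-way up, of the core disc: a loose flat aluminium ring, 56 mm across, 20 mm high, with an 18 mm hole right through, lying flat on the bench; z is its axis; either face may be down; 120 g.
- sleeve_mid (a point): Centre, half-way up, of the spacer sleeve: a loose steel tube, 32 mm across, 24 mm high, with an 18 mm hole right through, standing in the crate; z is its axis; either end may be down; 90 g.
- cap_mid (a point): Centre, half-way up, of the cap: a round ribbed steel knob, 41 mm across the ribs (40 mm between them), 24 mm high, closed on top, with an 18 mm wide, 17 mm deep hole in its underside, standing on the bench the right way up (z up, hole down); about 90 g. Fully home on disc and sleeve it takes the top 14 mm of the post into its hole.
- crate: Open wooden crate of fittings, fixed to the bench: 250 mm along its x, 150 mm along its y, walls 32 mm high and 6 mm thick, floor 6 mm above the bench; origin at the centre of its underside. Sleeve, washer and plug stand in a row along its middle line (its x), 65 to 85 mm from one to the next, in any order; a loose bolt lies by the +y wall.
- washer_mid (a point): Centre of a thick steel washer in the crate, 42 mm across, 8 mm high, 18 mm hole. Not wanted; leave it.
- plug_mid (a point): Centre of a solid round steel plug in the crate, 26 mm across, 34 mm high, no hole. Not wanted; leave it.
- jar: A closed white glaze jar on the bench, 64 mm across, 100 mm high; origin at the centre of its underside. Leave it.
- bowl: A terracotta bowl on the bench, 110 mm across, 50 mm high; origin at the centre of its underside. Leave it.
- rib: A flat wooden shaping rib on the bench, 100 x 45 x 8 mm (x, y, z); origin at the centre of its underside. Leave it.
- bolt: A steel bolt lying in the crate by its +y wall, along the crate's x, about 50 mm long, head 18 mm; origin under its middle. Leave it.
- brush: A brush lying on the bench well to the right (-y); long axis x. Leave it.
- spatula: A spatula lying on the bench to the left (+y) of the crate; long axis x. Leave it.
Not all that is in view belongs to the job. What is shaped like the part that bears sleeve_mid but green is not meant. Leave any yellow look-alike of the part that bears seat alone.

How it is judged:
On the way, in this order (a step that is already met when the one before it is completed fails the run):
1. the core disc sits fully home on the shoulder, let go (horizontal distance between disc_mid and seat below 0.006 m and z of disc_mid in the frame of seat between 0.0065 and 0.0135 m and angle between the z axis of disc_mid and the z axis of seat, either way round below 0.12 rad and linear speed of disc below 0.03 m/s and contact force between disc and the fingers below 0.3 N), for 0.2 s.
2. the sleeve sits fully home on the disc, let go (horizontal distance between each of disc_mid, sleeve_mid and seat below 0.006 m and z of disc_mid in the frame of seat between 0.0065 and 0.0135 m and angle between the z axis of each of disc_mid, sleeve_mid and the z axis of seat, either way round below 0.12 rad and z of sleeve_mid in the frame of seat between 0.0285 and 0.0355 m and linear speed of sleeve below 0.03 m/s and contact force between sleeve and the fingers below 0.3 N), for 0.2 s.
At the end, for the whole second after the job is handed in: Disc, sleeve and cap are threaded on the post in this order from below, at rest: each centred on the post within 6 mm, level within 0.12 rad, its middle 10, 32 and 56 mm above the seat within 3.5 mm, the cap closed side up (horizontal distance between each of disc_mid, sleeve_mid, cap_mid and seat below 0.006 m and z of disc_mid in the frame of seat between 0.0065 and 0.0135 m and angle between the z axis of each of disc_mid, sleeve_mid and the z axis of seat, either way round below 0.12 rad and linear speed of each of disc, sleeve, cap below 0.03 m/s and z of sleeve_mid in the frame of seat between 0.0285 and 0.0355 m and z of cap_mid in the frame of seat between 0.0525 and 0.0595 m and angle between cap_mid's own z axis and vertical below 0.12 rad); the robot touches nothing.
It fails at once if a piece was dropped down the post (over 0.5 m/s while on it) ((horizontal distance between disc_mid and seat below 0.008 m and z of disc_mid in the frame of seat below 0.07 m and linear speed of disc above 0.5 m/s) or (horizontal distance between sleeve_mid and seat below 0.008 m and z of sleeve_mid in the frame of seat below 0.07 m and linear speed of sleeve above 0.5 m/s) or (horizontal distance between cap_mid and seat below 0.008 m and z of cap_mid in the frame of seat below 0.07 m and linear speed of cap above 0.5 m/s)).
It fails at once if washer, plug or bolt was moved more than 40 mm (distance of any of washer_mid, plug_mid, bolt from where it was at the start of the episode above 0.04 m).
It fails at once if jar, bowl, rib, brush or spatula was moved more than 40 mm (distance of any of jar, bowl, rib, brush, spatula from where it was at the start of the episode above 0.04 m).
It also fails if it takes over 70 s, if anything falls off the work surface, if the arm or the gripper's body presses on something with over 40 N, if the wrist force passes 120 N, or if a joint passes its speed limit or range.

## Working session

There is one attempt and no reset: what is moved stays moved. The work goes in short steps, Python scripts to look and compute and a tool call to move; the robot and the scene stay as the last step left them, time stands still between calls to the robot, and variables do not carry over. Pictures are saved under pics/ and viewed, and the job is handed in when it is done.

Besides the shell and the picture viewer there is one more tool, called after "Request:" in YAML: its name, and indented under it one key for each argument. drive_tool: Moves the arm, as the interface text tells. Its arguments: {"type":"object","properties":{"moves":{"type":"array"},"force":{"type":"number"}},"required":["moves"]}

```bash
ls; mkdir -p pics; python3 - <<'E'
from rig import bot, viewer
import cv2, numpy as np, pickle
s=bot.sense(); print(s)
for n in ["scene","top","wrist"]:
    c=viewer.capture(n); pickle.dump(c,open(f"pics/{n}0.pkl","wb"))
    cv2.imwrite(f"pics/{n}0.png",cv2.cvtColor(c["pixels"],cv2.COLOR_RGB2BGR))
    print(n,{k:np.round(v,4).tolist() for k,v in c.items() if k!="pixels"})
E
```

```text
pics
{'t': 0.0, 'q': array([ 1.08916948e+00,  2.59317951e-01,  1.53609618e+00, -4.25254060e-06,
        1.34802174e+00, -2.02763586e-01]), 'joint_velocities': array([-2.45914977e-03,  8.63467419e-04,  8.22916544e-05,  4.21367283e-05,
        1.77567811e-04, -4.53923332e-04]), 'joint_efforts': array([-4.53167650e-05, -4.37310040e+01, -2.84000480e+01,  7.17364694e-02,
        4.14153608e-02, -1.58131888e-04]), 'ee_pos': array([0.1512456 , 0.52855815, 0.40392564]), 'tcp_rot': array([-1.77131075,  1.5689531 , -2.05017306]), 'ft_force': array([ 0.62755465, -0.09531255,  0.22449376]), 'wrist_torque': array([0.00629398, 0.02292029, 0.02417211]), 'opening': 0.09285687951640885}
scene {'fx': 470.1438, 'fy': 470.1438, 'cx': 257.9699, 'cy': 191.4644, 'R': [[-0.7486, 0.6628, -0.0178], [0.5144, 0.5635, -0.6464], [-0.4184, -0.493, -0.7628]], 't': [0.4283, -0.225, 1.5538]}
top {'fx': 347.0511, 'fy': 347.0511, 'cx': 257.6612, 'cy': 192.1297, 'R': [[0.0087, -1.0, 0.0037], [-0.9734, -0.0093, -0.229], [0.229, -0.0016, -0.9734]], 't': [0.0025, 0.5792, 1.1337]}
wrist {'fx': 341.3502, 'fy': 341.3502, 'cx': 250.7412, 'cy': 195.4866, 'tool_from_camera': [[0.0004, -0.2516, 0.9678, 0.0196], [1.0, 0.0012, -0.0001, 0.0003], [-0.0012, 0.9678, 0.2516, -0.0697], [0.0, 0.0, 0.0, 1.0]]}
```

View pics/top0.png

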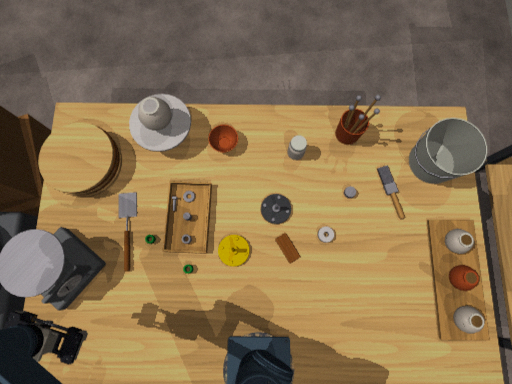

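View pics/scene0.png

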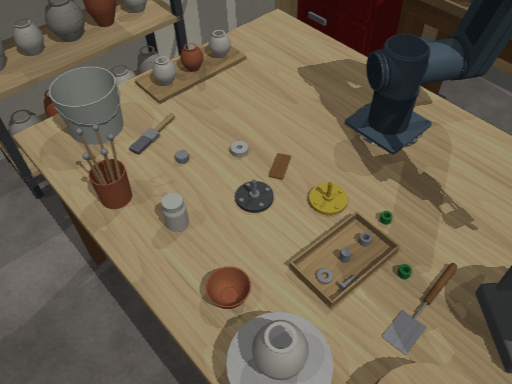

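View pics/wrist0.png

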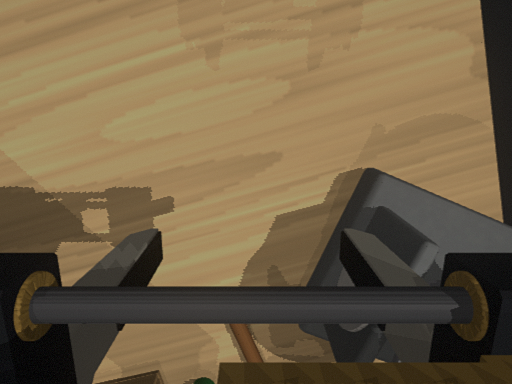

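The top view shows the dark holder near (277,208), the ring at (326,234), the cap at (350,192) and the crate near (189,217). The yellow holder and the two green rings are decoys. Next I'll enlarge the details.

```bash
python3 - <<'E'
import cv2,numpy as np
t=cv2.imread("pics/top0.png");s=cv2.imread("pics/scene0.png")
a=cv2.resize(t[170:280,155:225],None,fx=5,fy=5,interpolation=cv2.INTER_CUBIC)
b=cv2.resize(t[170:280,255:365],None,fx=4,fy=4,interpolation=cv2.INTER_CUBIC)
cv2.imwrite("pics/c1.png",a);cv2.imwrite("pics/c2.png",b)
cv2.imwrite("pics/c3.png",cv2.resize(s[130:310,160:410],None,fx=3,fy=3,interpolation=cv2.INTER_CUBIC))
E
```

```text
(no output)
```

View pics/c1.png

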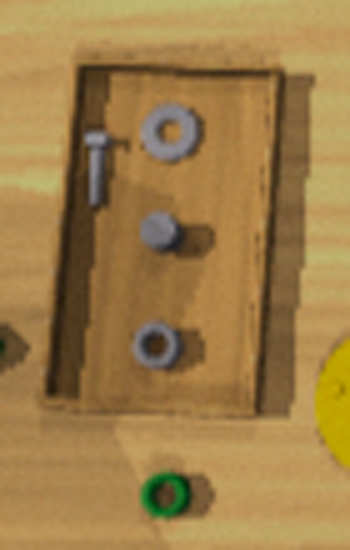

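View pics/c2.png

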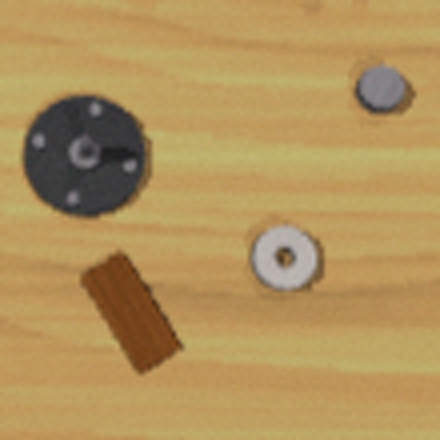

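View pics/c3.png

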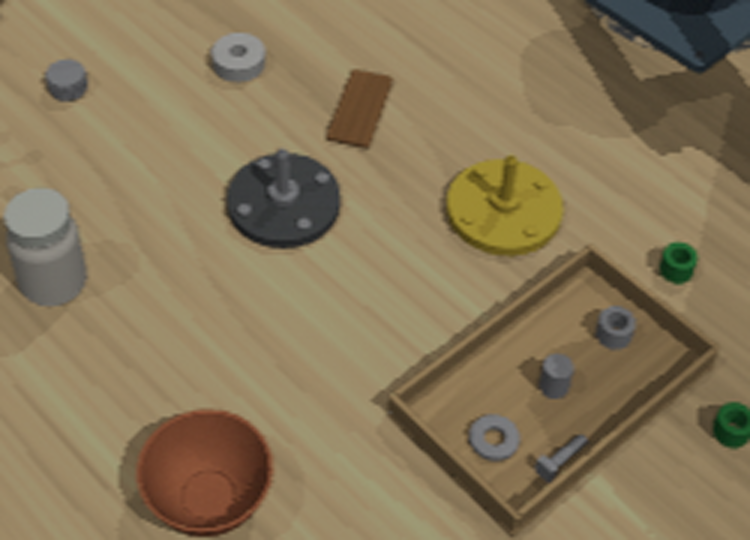

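```bash
cat > h.py <<'E'
import numpy as np, pickle, cv2
from scipy.spatial.transform import Rotation as Ro
def ray(c,u,v,z,R=None,t=None):
    R=c["R"] if R is None else R; t=c["t"] if t is None else t
    R=np.array(R);t=np.array(t)
    C=-R.T@t; d=R.T@np.array([(u-c["cx"])/c["fx"],(v-c["cy"])/c["fy"],1])
    return C+d*(z-C[2])/d[2]
def wristcam(c,s):
    T=np.array(c["tool_from_camera"]); Rt=Ro.from_euler("xyz",s["tcp_rot"]).as_matrix()
    Rwc=Rt@T[:3,:3]; p=Rt@T[:3,3]+s["ee_pos"]
    return Rwc.T,-Rwc.T@p
def proj(c,X,R=None,t=None):
    R=c["R"] if R is None else R; t=c["t"] if t is None else t
    x=np.array(R)@X+t; return np.array([c["fx"]*x[0]/x[2]+c["cx"],c["fy"]*x[1]/x[2]+c["cy"]])
E
python3 - <<'E'
from h import *
c=pickle.load(open("pics/top0.pkl","rb"));s=pickle.load(open("pics/scene0.pkl","rb"))
for n,u,v,z in [("disc",326.2,234.3,.02),("cap",350.3,191.8,.024),("sleeve",186.2,238.8,.03),("tip",276,207.3,.08),("plate",276.3,208.8,.014),("plug",186.8,216,.04),("wash",188.8,196.2,.014)]:
    print(n,ray(c,u,v,z).round(4))
for n,u,v,z in [("disc",239,148,.02),("cap",182,155,.024),("sleeve",365.5,237,.03),("tip",254.3,180.5,.08),("plug",345.3,250,.04)]:
    print("s",n,ray(s,u,v,z).round(4))
for u,v in [(171,183.3),(211,184.5),(206.5,252.3),(164.5,250.8)]: print("crate",ray(c,u,v,.032).round(3))
R=Ro.from_euler("xyz",bot_rot) if 0 else None
st=Ro.from_euler("xyz",[-1.77131075,1.5689531,-2.05017306]).as_matrix();print(st.round(3))
E
```

```text
disc [ 0.4408 -0.2337  0.02  ]
cap [ 0.5937 -0.3251  0.024 ]
sleeve [0.4198 0.2534 0.03  ]
tip [ 0.5239 -0.0548  0.08  ]
plate [ 0.531  -0.0596  0.014 ]
plug [0.4978 0.2537 0.04  ]
wash [0.5742 0.2557 0.014 ]
s disc [ 0.449  -0.2276  0.02  ]
s cap [ 0.6001 -0.3194  0.024 ]
s sleeve [0.4244 0.2571 0.03  ]
s tip [ 0.5371 -0.0527  0.08  ]
s plug [0.4994 0.2523 0.04  ]
crate [0.617 0.318 0.032]
crate [0.614 0.175 0.032]
crate [0.374 0.181 0.032]
crate [0.378 0.325 0.032]
[[-0.001  0.275  0.961]
 [-0.002  0.961 -0.275]
 [-1.    -0.002 -0.   ]]
```

Request:
drive_tool:
  moves:
    - {"claw": -1, "slide": [0, 0, 0], "yaw": -0.93}
    - {"claw": -1, "slide": [0, 0, 0], "yaw": -0.93}
    - {"claw": -1, "slide": [0, -1, 0.38], "yaw": 0}
    - {"claw": -1, "slide": [0, -1, 0.38], "yaw": 0}
    - {"claw": -1, "slide": [0, -1, 0.38], "yaw": 0}
    - {"claw": -1, "slide": [0, -1, 0.38], "yaw": 0}
    - {"claw": -1, "slide": [0, -1, 0.38], "yaw": 0}
    - {"claw": -1, "slide": [0, -1, 0.38], "yaw": 0}
  force: 20

```text
t: 1.15
ee_pos: [0.2655, 0.2272, 0.4048]
tcp_rot: [0.075, 1.57, 0.076]
ft_force: [0.6, 0.4, 0.6]
opening: 0.0933
```

Request:
drive_tool:
  moves:
    - {"claw": -1, "slide": [0.09, -0.7, 0.66], "yaw": 0}
    - {"claw": -1, "slide": [0.09, -0.7, 0.66], "yaw": 0}
    - {"claw": -1, "slide": [0.09, -0.7, 0.66], "yaw": 0}
    - {"claw": -1, "slide": [0.09, -0.7, 0.66], "yaw": 0}
    - {"claw": -1, "slide": [0.09, -0.7, 0.66], "yaw": 0}
    - {"claw": -1, "slide": [0.09, -0.7, 0.66], "yaw": 0}
    - {"claw": -1, "slide": [0.09, -0.7, 0.66], "yaw": 0}
    - {"claw": -1, "slide": [0, 0, 0], "yaw": 0}

```text
t: 2.15
ee_pos: [0.4981, -0.0185, 0.3723]
tcp_rot: [-2.864, 1.57, -2.867]
ft_force: [-1.2, 0.0, -0.3]
opening: 0.0931
```

```bash
cat > snap.py <<'E'
import sys
from rig import bot, viewer
from h import *
n=sys.argv[1]; s=bot.sense(); c=viewer.capture("wrist")
pickle.dump((c,s),open(f"pics/{n}.pkl","wb"))
cv2.imwrite(f"pics/{n}.png",cv2.cvtColor(c["pixels"],cv2.COLOR_RGB2BGR))
print(s["t"],s["ee_pos"].round(4),s["tcp_rot"].round(3),np.abs(s["joint_velocities"]).max().round(3),s["ft_force"].round(2),s["opening"])
E
python3 snap.py w1
```

```text
2.15 [ 0.4981 -0.0185  0.3723] [-2.864  1.57  -2.867] 0.055 [-1.24  0.04 -0.3 ] 0.09307331826881911
```

View pics/w1.png

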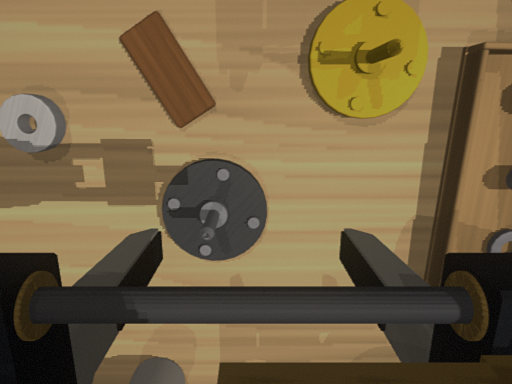

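```bash
python3 - <<'E'
from h import *
c,s=pickle.load(open("pics/w1.pkl","rb")); R,t=wristcam(c,s)
im=cv2.imread("pics/w1.png")
cv2.imwrite("pics/w1c.png",cv2.resize(im[150:270,150:280],None,fx=5,fy=5,interpolation=cv2.INTER_CUBIC))
m=(im.max(axis=2)<75).astype(np.uint8); m[265:]=0; m[:, :150]=0; m[:,275:]=0
m=cv2.morphologyEx(m,cv2.MORPH_CLOSE,np.ones((9,9)))
cs,_=cv2.findContours(m,0,2); k=max(cs,key=cv2.contourArea); e=cv2.fitEllipse(cv2.convexHull(k)); print(e)
print("plate",ray(c,*e[0],.014,R,t))
for n,u,v,z in [("sh",213,214,.022),("tip",208,234,.08)]: print(n,ray(c,u,v,z,R,t))
E
```

```text
((205.09619140625, 217.24118041992188), (103.6927261352539, 130.52767944335938), 49.94632339477539)
plate [ 0.53948342 -0.06588687  0.014     ]
sh [ 0.53341849 -0.05661315  0.022     ]
tip [ 0.53280482 -0.0546396   0.08      ]
```

View pics/w1c.png

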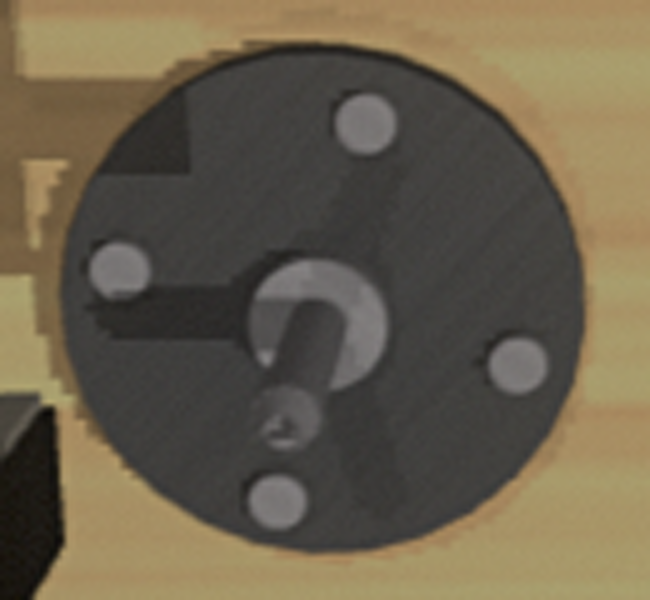

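```bash
python3 - <<'E'
from h import *
c,s=pickle.load(open("pics/w1.pkl","rb")); R,t=wristcam(c,s)
for n,u,v,z in [("plate",214.4,209.6,.014),("sh",213.4,214.8,.022),("tip",206.3,235.5,.08)]: print(n,ray(c,u,v,z,R,t).round(4))
# disc seen at left
print("disc",ray(c,31,122,.02,R,t))
c=pickle.load(open("pics/top0.pkl","rb"))
E
```

```text
plate [ 0.5312 -0.056   0.014 ]
sh [ 0.5343 -0.0562  0.022 ]
tip [ 0.5342 -0.0561  0.08  ]
disc [ 0.44181027 -0.22770005  0.02      ]
```

The zoom puts the shoulder, the plate and the tip on one axis at about (0.534, -0.056). Now I'll go over the disc.

Request:
drive_tool:
  moves:
    - {"claw": -1, "slide": [0.2, -0.7, -0.19], "yaw": 0}
    - {"claw": -1, "slide": [0.2, -0.7, -0.19], "yaw": 0}
    - {"claw": -1, "slide": [0.2, -0.7, -0.19], "yaw": 0}
    - {"claw": -1, "slide": [0.2, -0.7, -0.19], "yaw": 0}
    - {"claw": -1, "slide": [0.2, -0.7, -0.19], "yaw": 0}
    - {"claw": -1, "slide": [0.2, -0.7, -0.19], "yaw": 0}
    - {"claw": -1, "slide": [0, 0, 0], "yaw": 0}
    - {"claw": -1, "slide": [0, 0, 0], "yaw": 0}

```text
t: 3.2
ee_pos: [0.4393, -0.2249, 0.3135]
tcp_rot: [1.693, 1.57, 1.693]
ft_force: [1.0, -0.5, 0.1]
opening: 0.0927
```

```bash
python3 snap.py w2
```

```text
3.2 [ 0.4393 -0.2249  0.3135] [1.693 1.57  1.693] 0.013 [ 0.97 -0.47  0.08] 0.09272607360398767
```

View pics/w2.png

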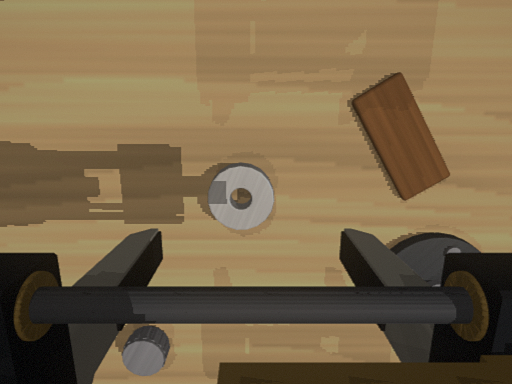

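```bash
python3 - <<'E'
from h import *
c,s=pickle.load(open("pics/w2.pkl","rb")); R,t=wristcam(c,s)
im=cv2.imread("pics/w2.png")
cv2.imwrite("pics/w2c.png",cv2.resize(im[150:245,195:290],None,fx=6,fy=6,interpolation=cv2.INTER_CUBIC))
hsv=cv2.cvtColor(im,cv2.COLOR_BGR2HSV); m=((hsv[...,1]<50)&(hsv[...,2]>110)).astype(np.uint8)[150:245,195:290]
m=cv2.morphologyEx(m,cv2.MORPH_CLOSE,np.ones((11,11)))
cs,_=cv2.findContours(m,0,2); k=max(cs,key=cv2.contourArea); print(cv2.boundingRect(k)); e=cv2.fitEllipse(cv2.convexHull(k)); print(e)
print("disc",ray(c,e[0][0]+195,e[0][1]+150,.02,R,t), "tcp-target proj",proj(c,np.r_[s["ee_pos"][:2],.02],R,t))
print("cap",ray(c,145,360,.024,R,t))
E
```

```text
(14, 16, 65, 64)
((45.796627044677734, 47.563602447509766), (63.42996597290039, 65.42243194580078), 91.95555114746094)
disc [ 0.44259724 -0.23256399  0.02      ] tcp-target proj [250.06130753 193.74907602]
cap [ 0.59856699 -0.32276202  0.024     ]
```

View pics/w2c.png

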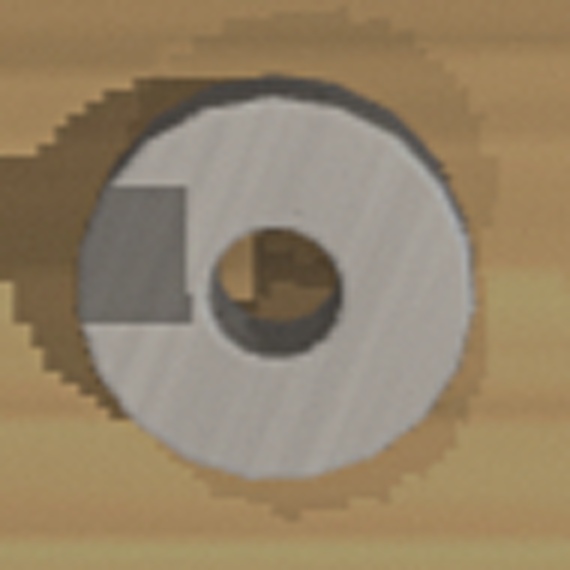

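The zoom shows the disc centred at pixel (240.8,197.6), with both edges clear of the fingers. I'll descend and grip.

Request:
drive_tool:
  moves:
    - {"claw": -1, "slide": [0.6, -0.15, 0.07], "yaw": 0}
    - {"claw": -1, "slide": [0.6, 0, 0], "yaw": 0}
    - {"claw": -1, "slide": [0.6, 0, 0], "yaw": 0}
    - {"claw": -1, "slide": [0.6, 0, 0], "yaw": 0}
    - {"claw": -1, "slide": [0.09, 0, 0], "yaw": 0}
    - {"claw": 1, "slide": [0, 0, 0], "yaw": 0}
    - {"claw": 1, "slide": [0, 0, 0], "yaw": 0}
    - {"claw": 1, "slide": [0, 0, 0], "yaw": 0}
  force: 25

```text
t: 4.25
ee_pos: [0.4434, -0.2339, 0.1898]
tcp_rot: [-0.705, 1.569, -0.705]
ft_force: [-0.0, -0.7, 0.5]
opening: 0.0676
```

Request:
drive_tool:
  moves:
    - {"claw": 1, "slide": [0, 0, 0], "yaw": 0}
    - {"claw": 1, "slide": [0, 0, 0], "yaw": 0}
    - {"claw": 1, "slide": [0, 0, 0], "yaw": 0}
    - {"claw": 1, "slide": [-0.4, 0, 0], "yaw": 0}
    - {"claw": 1, "slide": [-0.5, 0, 0], "yaw": 0}
    - {"claw": 1, "slide": [-0.5, 0, 0], "yaw": 0}
    - {"claw": 1, "slide": [-0.5, 0, 0], "yaw": 0}
    - {"claw": 1, "slide": [-0.4, 0, 0], "yaw": 0}

```text
t: 5.25
ee_pos: [0.4429, -0.2337, 0.3045]
tcp_rot: [-1.265, 1.571, -1.265]
ft_force: [0.0, -0.0, -0.8]
opening: 0.0563
```

```bash
python3 snap.py w3
```

```text
5.25 [ 0.4429 -0.2337  0.3045] [-1.265  1.571 -1.265] 0.383 [ 0.01 -0.04 -0.79] 0.056315867705339306
```

View pics/w3.png

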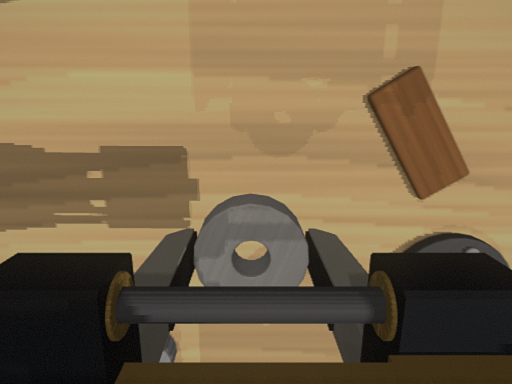

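The disc is held, with the hole rim near (251,258). I'll compare that with where the tool axis should project.

```bash
cat >> h.py <<'E'
def tool2pix(c,p):
    T=np.linalg.inv(np.array(c["tool_from_camera"])); x=T[:3,:3]@np.array(p)+T[:3,3]
    return np.array([c["fx"]*x[0]/x[2]+c["cx"],c["fy"]*x[1]/x[2]+c["cy"]])
def pix2tool(c,u,v,tx):
    T=np.array(c["tool_from_camera"]); d=T[:3,:3]@np.array([(u-c["cx"])/c["fx"],(v-c["cy"])/c["fy"],1]); o=T[:3,3]
    return o+d*(tx-o[0])/d[0]
E
python3 - <<'E'
from h import *
c,s=pickle.load(open("pics/w3.pkl","rb"))
im=cv2.imread("pics/w3.png")
cv2.imwrite("pics/w3c.png",cv2.resize(im[185:295,190:315],None,fx=6,fy=6,interpolation=cv2.INTER_CUBIC))
print(tool2pix(c,[.1698,0,0]))
for q in [(251,256),(251,258),(251,260)]: print(pix2tool(c,*q,.1698))
E
```

```text
[250.14805778 257.63149677]
[ 0.1698      0.00040536 -0.00084364]
[0.1698     0.00040677 0.00019033]
[0.1698     0.00040819 0.00122762]
```

View pics/w3c.png

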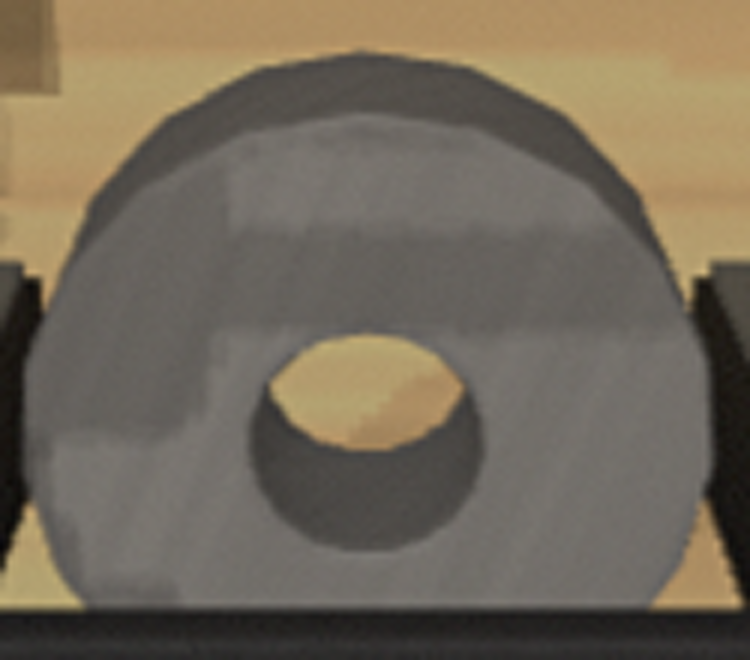

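Request:
drive_tool:
  moves:
    - {"claw": 1, "slide": [0, 0.6, 0.31], "yaw": 0}
    - {"claw": 1, "slide": [0, 0.7, 0.36], "yaw": 0}
    - {"claw": 1, "slide": [0, 0.7, 0.36], "yaw": 0}
    - {"claw": 1, "slide": [0, 0.7, 0.36], "yaw": 0}
    - {"claw": 1, "slide": [0, 0.6, 0.31], "yaw": 0}
    - {"claw": 1, "slide": [0, 0.25, 0.13], "yaw": 0}
    - {"claw": 1, "slide": [0, 0, 0], "yaw": 0}
    - {"claw": 1, "slide": [0, 0, 0], "yaw": 0}

```text
t: 6.3
ee_pos: [0.5341, -0.057, 0.3035]
tcp_rot: [-2.683, 1.57, -2.684]
ft_force: [-0.5, -0.8, -1.0]
opening: 0.0561
```

```bash
python3 snap.py w4; python3 - <<'E'
from h import *
im=cv2.imread("pics/w4.png")
cv2.imwrite("pics/w4c.png",cv2.resize(im[185:295,190:315],None,fx=6,fy=6,interpolation=cv2.INTER_CUBIC))
E
```

```text
6.3 [ 0.5341 -0.057   0.3035] [-2.683  1.57  -2.684] 0.01 [-0.51 -0.76 -0.99] 0.05613228795800922
```

View pics/w4c.png

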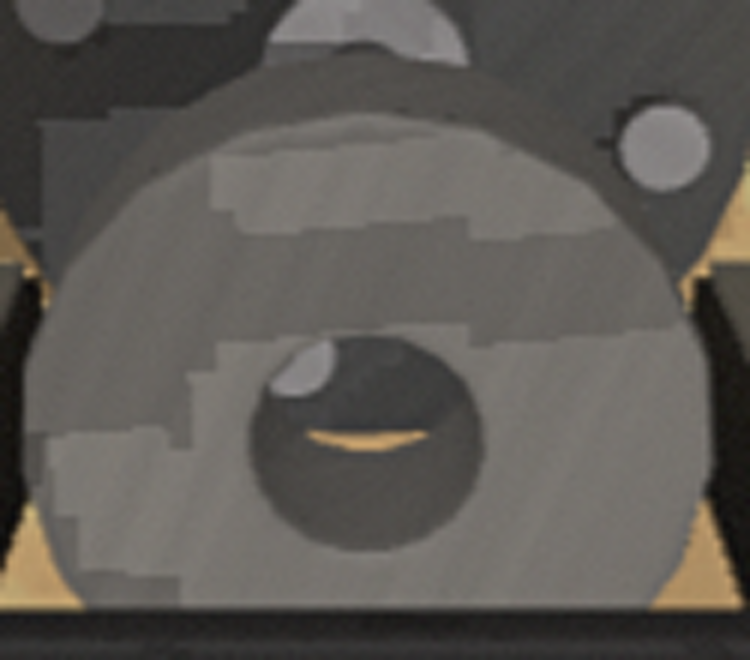

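The shoulder is centred on the hole column (both at about 366 in the crop), so the alignment is good. I'll lower the first part and check the force.

Request:
drive_tool:
  moves:
    - {"claw": 1, "slide": [0.2, 0, 0], "yaw": 0}
    - {"claw": 1, "slide": [0.2, 0, 0], "yaw": 0}
    - {"claw": 1, "slide": [0.15, 0, 0], "yaw": 0}
    - {"claw": 1, "slide": [0.15, 0, 0], "yaw": 0}
    - {"claw": 1, "slide": [0.15, 0, 0], "yaw": 0}
    - {"claw": 1, "slide": [0.15, 0, 0], "yaw": 0}
    - {"claw": 1, "slide": [0.1, 0, 0], "yaw": 0}
    - {"claw": 1, "slide": [0, 0, 0], "yaw": 0}

```text
t: 7.35
ee_pos: [0.5343, -0.0561, 0.2483]
tcp_rot: [2.846, 1.57, 2.846]
ft_force: [0.1, 0.1, -1.1]
opening: 0.0557
```

```bash
python3 snap.py w5; python3 - <<'E'
from h import *
im=cv2.imread("pics/w5.png")
cv2.imwrite("pics/w5c.png",cv2.resize(im[185:295,190:315],None,fx=6,fy=6,interpolation=cv2.INTER_CUBIC))
E
```

```text
7.35 [ 0.5343 -0.0561  0.2483] [2.846 1.57  2.846] 0.009 [ 0.1   0.1  -1.06] 0.05569887778144639
```

View pics/w5c.png

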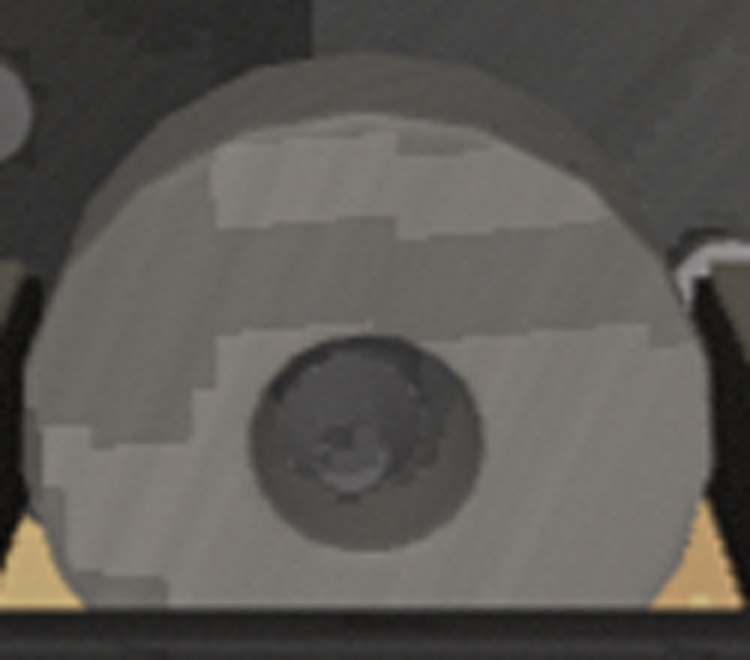

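The tip shows inside the hole, about 1 mm off in y (-) and x (+). I'll correct that and lower.

Request:
drive_tool:
  moves:
    - {"claw": 1, "slide": [0, -0.02, 0.025], "yaw": 0}
    - {"claw": 1, "slide": [0.15, 0, 0], "yaw": 0}
    - {"claw": 1, "slide": [0.15, 0, 0], "yaw": 0}
    - {"claw": 1, "slide": [0.15, 0, 0], "yaw": 0}
    - {"claw": 1, "slide": [0.12, 0, 0], "yaw": 0}
    - {"claw": 1, "slide": [0.08, 0, 0], "yaw": 0}
    - {"claw": 1, "slide": [0.05, 0, 0], "yaw": 0}
    - {"claw": 1, "slide": [0, 0, 0], "yaw": 0}

```text
t: 8.4
ee_pos: [0.5357, -0.0571, 0.2137]
tcp_rot: [2.756, 1.571, 2.757]
ft_force: [-0.5, 0.3, -2.1]
opening: 0.0559
```

```bash
python3 snap.py w6
```

```text
8.4 [ 0.5357 -0.0571  0.2137] [2.756 1.571 2.757] 0.006 [-0.54  0.31 -2.08] 0.05586536072197119
```

Request:
drive_tool:
  moves:
    - {"claw": 1, "slide": [0.02, 0, 0], "yaw": 0}
    - {"claw": 1, "slide": [0.01, 0, 0], "yaw": 0}
    - {"claw": 1, "slide": [0.01, 0, 0], "yaw": 0}
    - {"claw": 1, "slide": [0, 0, 0], "yaw": 0}
    - {"claw": -0.1, "slide": [0, 0, 0], "yaw": 0}
    - {"claw": -0.3, "slide": [0, 0, 0], "yaw": 0}
    - {"claw": -0.4, "slide": [0, 0, 0], "yaw": 0}
    - {"claw": -0.6, "slide": [0, 0, 0], "yaw": 0}

```text
t: 9.45
ee_pos: [0.5358, -0.0572, 0.2119]
tcp_rot: [-0.304, 1.571, -0.303]
ft_force: [-0.3, 0.2, 0.1]
opening: 0.0705
```

```bash
python3 snap.py w7
```

```text
9.45 [ 0.5358 -0.0572  0.2119] [-0.304  1.571 -0.303] 0.002 [-0.35  0.22  0.08] 0.07052383372928804
```

View pics/w7.png

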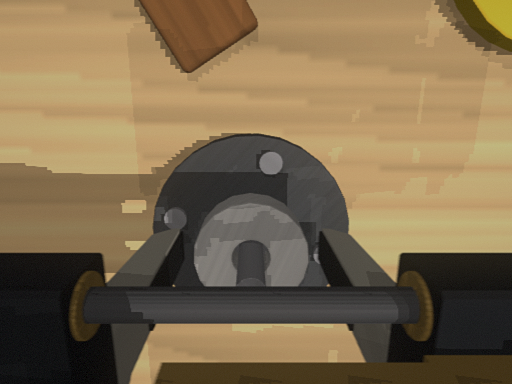

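The disc is released and sits around the post foot, with the plate visible all round it. I'll rise and head for the crate.

Request:
drive_tool:
  moves:
    - {"claw": -0.6, "slide": [-0.6, 0, 0], "yaw": 0}
    - {"claw": -0.6, "slide": [-0.9, 0, 0], "yaw": 0}
    - {"claw": -0.6, "slide": [-0.9, 0, 0], "yaw": 0}
    - {"claw": -0.15, "slide": [0, 0.89, -0.32], "yaw": 0}
    - {"claw": -0.15, "slide": [0, 0.89, -0.32], "yaw": 0}
    - {"claw": -0.15, "slide": [0, 0.89, -0.32], "yaw": 0}
    - {"claw": -0.15, "slide": [0, 0.89, -0.32], "yaw": 0}
    - {"claw": -0.15, "slide": [0, 0.89, -0.32], "yaw": 0}

```text
t: 10.5
ee_pos: [0.455, 0.1666, 0.332]
tcp_rot: [0.209, 1.57, 0.209]
ft_force: [-0.2, 0.1, -0.3]
opening: 0.0537
```

Request:
drive_tool:
  moves:
    - {"claw": -0.15, "slide": [0, 0.89, -0.32], "yaw": 0}
    - {"claw": -0.15, "slide": [0, 0.89, -0.32], "yaw": 0}
    - {"claw": -0.15, "slide": [0, 0, 0], "yaw": 0}
    - {"claw": -0.15, "slide": [0, 0, 0], "yaw": 0}
    - {"claw": -0.15, "slide": [0, 0, 0], "yaw": 0}
    - {"claw": -0.15, "slide": [0, 0, 0], "yaw": 0}
    - {"claw": -0.15, "slide": [0, 0, 0], "yaw": 0}
    - {"claw": -0.15, "slide": [0, 0, 0], "yaw": 0}

```text
t: 11.5
ee_pos: [0.4238, 0.254, 0.3317]
tcp_rot: [-1.882, 1.571, -1.883]
ft_force: [-0.9, -0.4, 0.1]
opening: 0.0534
```

```bash
python3 snap.py w8; python3 - <<'E'
from rig import viewer
from h import *
for n in ["top","scene"]:
    c=viewer.capture(n); pickle.dump(c,open(f"pics/{n}1.pkl","wb"))
    im=cv2.cvtColor(c["pixels"],cv2.COLOR_RGB2BGR); cv2.imwrite(f"pics/{n}1.png",im)
    x,y=(277,208) if n=="top" else (254,190)
    cv2.imwrite(f"pics/{n}1c.png",cv2.resize(im[y-30:y+30,x-30:x+30],None,fx=6,fy=6,interpolation=cv2.INTER_CUBIC))
E
python3 -c "
import cv2,numpy as np
cv2.imwrite('pics/j1.png',np.hstack([cv2.imread('pics/top1c.png'),cv2.imread('pics/scene1c.png')]))"
```

```text
11.5 [0.4238 0.254  0.3317] [-1.882  1.571 -1.883] 0.006 [-0.89 -0.37  0.1 ] 0.05336601453340279
```

View pics/w8.png

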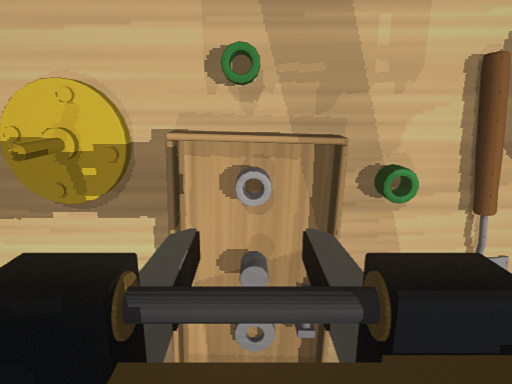

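View pics/j1.png

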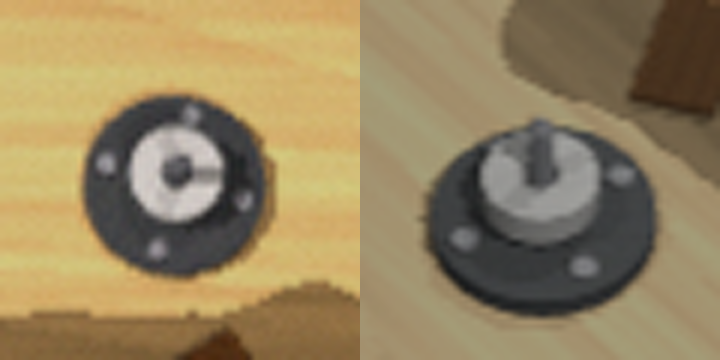

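The disc sits flat at the post's foot. The sleeve (plain steel, hollow) is at about (254,187), with the plug at (254,268) and the washer at (254,333).

```bash
python3 - <<'E'
from h import *
c,s=pickle.load(open("pics/w8.pkl","rb")); R,t=wristcam(c,s)
im=cv2.imread("pics/w8.png")
cv2.imwrite("pics/w8c.png",cv2.resize(im[155:220,220:290],None,fx=8,fy=8,interpolation=cv2.INTER_CUBIC))
hsv=cv2.cvtColor(im,cv2.COLOR_BGR2HSV); m=((hsv[...,1]<60)&(hsv[...,2]>100)).astype(np.uint8)[155:220,220:290]
m=cv2.morphologyEx(m,cv2.MORPH_CLOSE,np.ones((9,9)))
cs,_=cv2.findContours(m,0,2); k=max(cs,key=cv2.contourArea); print(cv2.boundingRect(k)); e=cv2.fitEllipse(cv2.convexHull(k)); print(e)
print("sleeve",ray(c,e[0][0]+220,e[0][1]+155,.03,R,t))
E
```

```text
(15, 16, 37, 35)
((33.25825881958008, 32.96159744262695), (35.39924240112305, 37.025455474853516), 55.524505615234375)
sleeve [0.42089037 0.25642172 0.03      ]
```

View pics/w8c.png

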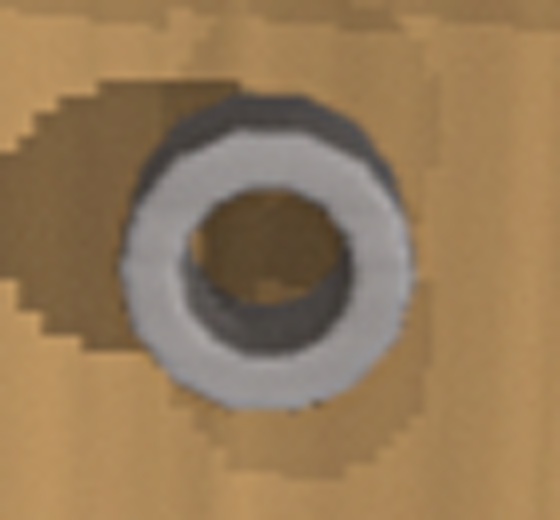

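Request:
drive_tool:
  moves:
    - {"claw": -0.15, "slide": [0.5, 0.04, -0.05], "yaw": 0}
    - {"claw": -0.15, "slide": [0.6, 0, 0], "yaw": 0}
    - {"claw": -0.15, "slide": [0.6, 0, 0], "yaw": 0}
    - {"claw": -0.15, "slide": [0.6, 0, 0], "yaw": 0}
    - {"claw": -0.15, "slide": [0.3, 0, 0], "yaw": 0}
    - {"claw": -0.15, "slide": [0.11, 0, 0], "yaw": 0}
    - {"claw": 1, "slide": [0, 0, 0], "yaw": 0}
    - {"claw": 1, "slide": [0, 0, 0], "yaw": 0}

```text
t: 12.65
ee_pos: [0.4216, 0.2565, 0.1972]
tcp_rot: [0.319, 1.569, 0.319]
ft_force: [0.6, -1.0, -0.7]
opening: 0.038
```

Request:
drive_tool:
  moves:
    - {"claw": 1, "slide": [0, 0, 0], "yaw": 0}
    - {"claw": 1, "slide": [0, 0, 0], "yaw": 0}
    - {"claw": 1, "slide": [-0.4, 0, 0], "yaw": 0}
    - {"claw": 1, "slide": [-0.6, 0, 0], "yaw": 0}
    - {"claw": 1, "slide": [-0.7, 0, 0], "yaw": 0}
    - {"claw": 1, "slide": [-0.6, 0, 0], "yaw": 0}
    - {"claw": 1, "slide": [0, 0, 0], "yaw": 0}
    - {"claw": 1, "slide": [0, 0, 0], "yaw": 0}

```text
t: 13.65
ee_pos: [0.4206, 0.2562, 0.3102]
tcp_rot: [-2.836, 1.569, -2.836]
ft_force: [0.3, 0.2, -1.4]
opening: 0.0306
```

```bash
python3 snap.py w9; python3 - <<'E'
from h import *
im=cv2.imread("pics/w9.png")
cv2.imwrite("pics/w9c.png",cv2.resize(im[200:290,200:300],None,fx=6,fy=6,interpolation=cv2.INTER_CUBIC))
E
```

```text
13.65 [0.4206 0.2562 0.3102] [-2.836  1.569 -2.836] 0.017 [ 0.28  0.18 -1.39] 0.030565358059604274
```

View pics/w9c.png

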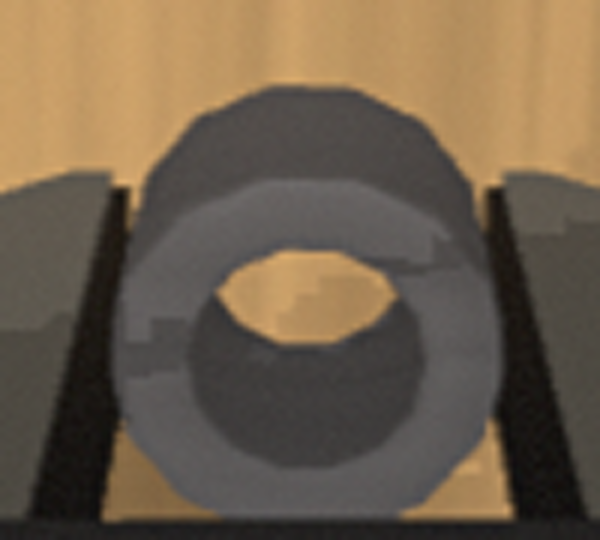

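```bash
python3 - <<'E'
from h import *
c,s=pickle.load(open("pics/w9.pkl","rb"))
print(tool2pix(c,[.1672,0,0]),pix2tool(c,250.8,259.7,.1672))
E
```

```text
[250.14087343 259.99935655] [ 1.67200000e-01  3.09466487e-04 -1.53106406e-04]
```

Request:
drive_tool:
  moves:
    - {"claw": 1, "slide": [0, -0.7, 0.26], "yaw": 0}
    - {"claw": 1, "slide": [0, -0.93, 0.34], "yaw": 0}
    - {"claw": 1, "slide": [0, -0.93, 0.34], "yaw": 0}
    - {"claw": 1, "slide": [0, -0.93, 0.34], "yaw": 0}
    - {"claw": 1, "slide": [0, -0.93, 0.34], "yaw": 0}
    - {"claw": 1, "slide": [0, -0.93, 0.34], "yaw": 0}
    - {"claw": 1, "slide": [0, -0.7, 0.26], "yaw": 0}
    - {"claw": 1, "slide": [0, -0.22, 0.09], "yaw": 0}

```text
t: 14.7
ee_pos: [0.5369, -0.0591, 0.3095]
tcp_rot: [2.894, 1.568, 2.892]
ft_force: [-1.3, 0.3, -1.7]
opening: 0.0308
```

Request:
drive_tool:
  moves:
    - {"claw": 1, "slide": [0, 0, 0], "yaw": 0}
    - {"claw": 1, "slide": [0, 0, 0], "yaw": 0}
    - {"claw": 1, "slide": [0.2, 0, 0], "yaw": 0}
    - {"claw": 1, "slide": [0.2, 0, 0], "yaw": 0}
    - {"claw": 1, "slide": [0.2, 0, 0], "yaw": 0}
    - {"claw": 1, "slide": [0.1, 0, 0], "yaw": 0}
    - {"claw": 1, "slide": [0, 0, 0], "yaw": 0}
    - {"claw": 1, "slide": [0, 0, 0], "yaw": 0}

```text
t: 15.7
ee_pos: [0.5369, -0.0573, 0.2765]
tcp_rot: [-0.296, 1.57, -0.296]
ft_force: [0.0, 0.1, -1.4]
opening: 0.0305
```

```bash
python3 snap.py w10; python3 - <<'E'
from h import *
im=cv2.imread("pics/w10.png")
cv2.imwrite("pics/w10c.png",cv2.resize(im[190:290,200:300],None,fx=6,fy=6,interpolation=cv2.INTER_CUBIC))
c,s=pickle.load(open("pics/w10.pkl","rb"));R,t=wristcam(c,s)
print(proj(c,np.array([.536,-.057,.08]),R,t))
E
```

```text
15.7 [ 0.5369 -0.0573  0.2765] [-0.296  1.57  -0.296] 0.005 [ 0.01  0.14 -1.36] 0.030452503978835074
[250.73495489 235.34549626]
```

View pics/w10c.png

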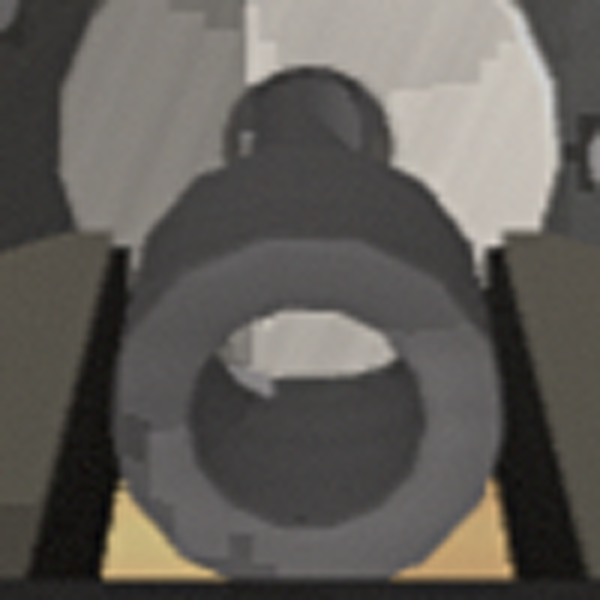

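The sleeve is centred on the disc column (305 against 309 in the crop). The post tip is hidden by the sleeve wall, so I'll lower 10 mm and look again.

Request:
drive_tool:
  moves:
    - {"claw": 1, "slide": [0.1, 0, -0.01], "yaw": 0}
    - {"claw": 1, "slide": [0.1, 0, 0], "yaw": 0}
    - {"claw": 1, "slide": [0.08, 0, 0], "yaw": 0}
    - {"claw": 1, "slide": [0.08, 0, 0], "yaw": 0}
    - {"claw": 1, "slide": [0, 0, 0], "yaw": 0}
    - {"claw": 1, "slide": [0, 0, 0], "yaw": 0}
    - {"claw": 1, "slide": [0, 0, 0], "yaw": 0}
    - {"claw": 1, "slide": [0, 0, 0], "yaw": 0}

```text
t: 16.75
ee_pos: [0.5363, -0.0572, 0.2584]
tcp_rot: [-0.282, 1.57, -0.281]
ft_force: [-1.1, -0.3, -1.3]
opening: 0.0303
```

```bash
python3 snap.py w11; python3 - <<'E'
from h import *
im=cv2.imread("pics/w11.png")
cv2.imwrite("pics/w11c.png",cv2.resize(im[190:290,200:300],None,fx=6,fy=6,interpolation=cv2.INTER_CUBIC))
c,s=pickle.load(open("pics/w11.pkl","rb"));R,t=wristcam(c,s)
print((proj(c,np.array([.536,-.057,.08]),R,t)-[200,190])*6)
E
```

```text
16.75 [ 0.5363 -0.0572  0.2584] [-0.282  1.57  -0.281] 0.002 [-1.1  -0.29 -1.27] 0.03028255794263387
[303.09422227 358.27106204]
```

View pics/w11c.png

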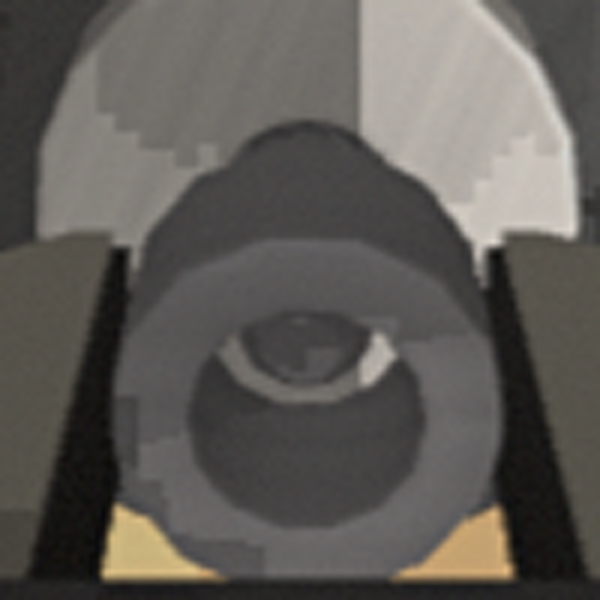

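The post tip is inside the bore at about (303,360) in the crop, exactly as predicted. I'll lower to home.

Request:
drive_tool:
  moves:
    - {"claw": 1, "slide": [0.1, 0, 0], "yaw": 0}
    - {"claw": 1, "slide": [0.12, 0, 0], "yaw": 0}
    - {"claw": 1, "slide": [0.12, 0, 0], "yaw": 0}
    - {"claw": 1, "slide": [0.08, 0, 0], "yaw": 0}
    - {"claw": 1, "slide": [0.05, 0, 0], "yaw": 0}
    - {"claw": 1, "slide": [0.03, 0, 0], "yaw": 0}
    - {"claw": 1, "slide": [0, 0, 0], "yaw": 0}
    - {"claw": 1, "slide": [0, 0, 0], "yaw": 0}

```text
t: 17.8
ee_pos: [0.5363, -0.0572, 0.2334]
tcp_rot: [-0.348, 1.57, -0.347]
ft_force: [-0.7, -0.8, -0.6]
opening: 0.0304
```

Request:
drive_tool:
  moves:
    - {"claw": 1, "slide": [0.01, 0, 0], "yaw": 0}
    - {"claw": 1, "slide": [0.01, 0, 0], "yaw": 0}
    - {"claw": 1, "slide": [0, 0, 0], "yaw": 0}
    - {"claw": 0.25, "slide": [0, 0, 0], "yaw": 0}
    - {"claw": 0.1, "slide": [0, 0, 0], "yaw": 0}
    - {"claw": 0, "slide": [0, 0, 0], "yaw": 0}
    - {"claw": -0.1, "slide": [0, 0, 0], "yaw": 0}
    - {"claw": -0.1, "slide": [0, 0, 0], "yaw": 0}

```text
t: 18.8
ee_pos: [0.5362, -0.0571, 0.2322]
tcp_rot: [2.789, 1.571, 2.789]
ft_force: [-0.6, 0.2, -0.2]
opening: 0.051
```

```bash
python3 snap.py w12
```

```text
18.8 [ 0.5362 -0.0571  0.2322] [2.789 1.571 2.789] 0.001 [-0.63  0.23 -0.24] 0.050983160131677925
```

View pics/w12.png

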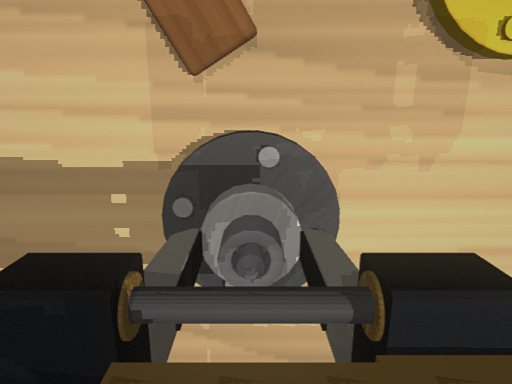

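The sleeve is released on the disc, with the post through it. Next I'll go to the cap.

Request:
drive_tool:
  moves:
    - {"claw": -0.1, "slide": [-0.7, 0, 0], "yaw": 0}
    - {"claw": -0.1, "slide": [-0.9, 0, 0], "yaw": 0}
    - {"claw": -0.5, "slide": [-0.3, -0.6, 0.14], "yaw": 0}
    - {"claw": -0.5, "slide": [0, -0.95, 0.22], "yaw": 0}
    - {"claw": -0.5, "slide": [0, -0.95, 0.22], "yaw": 0}
    - {"claw": -0.5, "slide": [0, -0.95, 0.22], "yaw": 0}
    - {"claw": -0.5, "slide": [0, -0.95, 0.22], "yaw": 0}
    - {"claw": -0.5, "slide": [0, -0.8, 0.18], "yaw": 0}

```text
t: 19.85
ee_pos: [0.5964, -0.3191, 0.327]
tcp_rot: [2.899, 1.571, 2.899]
ft_force: [0.4, -0.2, 0.4]
opening: 0.0697
```

Request:
drive_tool:
  moves:
    - {"claw": -0.5, "slide": [0, 0, 0], "yaw": 0}
    - {"claw": -0.5, "slide": [0, 0, 0], "yaw": 0}
    - {"claw": -0.5, "slide": [0, 0, 0], "yaw": 0}
    - {"claw": -0.5, "slide": [0, 0, 0], "yaw": 0}
    - {"claw": -0.5, "slide": [0, 0, 0], "yaw": 0}
    - {"claw": -0.5, "slide": [0, 0, 0], "yaw": 0}
    - {"claw": -0.5, "slide": [0, 0, 0], "yaw": 0}
    - {"claw": -0.5, "slide": [0, 0, 0], "yaw": 0}

```text
t: 20.85
ee_pos: [0.5962, -0.3171, 0.3272]
tcp_rot: [2.311, 1.571, 2.311]
ft_force: [0.7, -0.2, -0.2]
opening: 0.0701
```

```bash
python3 snap.py w13; python3 - <<'E'
from rig import viewer
from h import *
l=[]
for n in ["top","scene"]:
    c=viewer.capture(n)
    im=cv2.cvtColor(c["pixels"],cv2.COLOR_RGB2BGR)
    x,y=(277,208) if n=="top" else (254,190)
    l.append(cv2.resize(im[y-30:y+30,x-30:x+30],None,fx=6,fy=6,interpolation=cv2.INTER_CUBIC))
cv2.imwrite('pics/j2.png',np.hstack(l))
E
```

```text
20.85 [ 0.5962 -0.3171  0.3272] [2.311 1.571 2.311] 0.002 [ 0.72 -0.16 -0.15] 0.07007924201059199
```

View pics/w13.png

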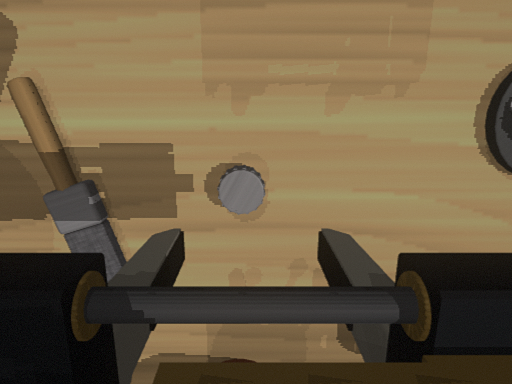

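View pics/j2.png

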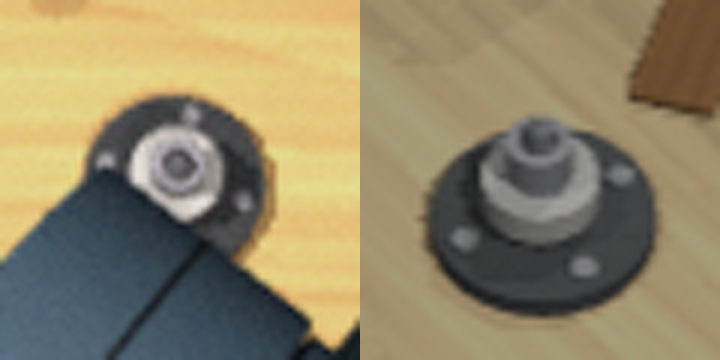

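The stack is good so far. The cap's top face is near (242,191), and I'll measure it.

```bash
python3 - <<'E'
from h import *
c,s=pickle.load(open("pics/w13.pkl","rb")); R,t=wristcam(c,s)
im=cv2.imread("pics/w13.png")
cv2.imwrite("pics/w13c.png",cv2.resize(im[155:225,205:280],None,fx=8,fy=8,interpolation=cv2.INTER_CUBIC))
print((proj(c,np.array([.5962,-.325,.024]),R,t)-[205,155])*8)
for u,v in [(242,190),(242,191)]: print("cap",ray(c,u,v,.024,R,t))
E
```

```text
[289.41923103 286.82859521]
cap [ 0.59544779 -0.3242925   0.024     ]
cap [ 0.59632808 -0.32429698  0.024     ]
```

View pics/w13c.png

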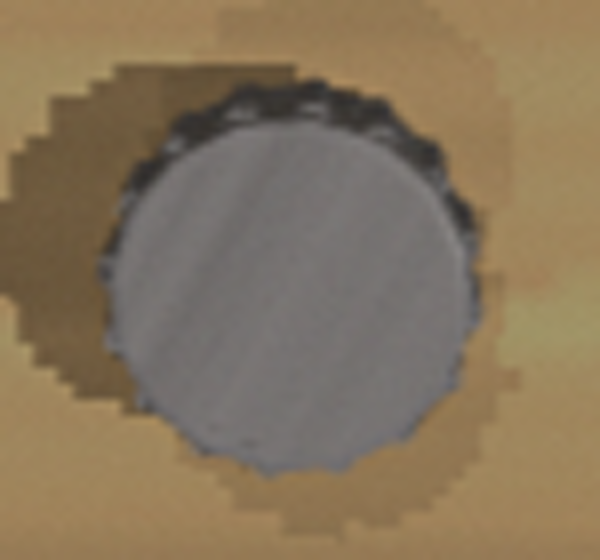

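Request:
drive_tool:
  moves:
    - {"claw": -0.5, "slide": [0.5, -0.15, 0.02], "yaw": 0}
    - {"claw": -0.5, "slide": [0.6, 0, 0], "yaw": 0}
    - {"claw": -0.5, "slide": [0.6, 0, 0], "yaw": 0}
    - {"claw": -0.5, "slide": [0.6, 0, 0], "yaw": 0}
    - {"claw": -0.5, "slide": [0.3, 0, 0], "yaw": 0}
    - {"claw": -0.5, "slide": [0.12, 0, 0], "yaw": 0}
    - {"claw": -0.5, "slide": [0, 0, 0], "yaw": 0}
    - {"claw": 1, "slide": [0, 0, 0], "yaw": 0}
  force: 30

```text
t: 22.0
ee_pos: [0.5977, -0.325, 0.1926]
tcp_rot: [-0.666, 1.568, -0.666]
ft_force: [-1.0, -0.5, -0.3]
opening: 0.0635
```

Request:
drive_tool:
  moves:
    - {"claw": 1, "slide": [0, 0, 0], "yaw": 0}
    - {"claw": 1, "slide": [0, 0, 0], "yaw": 0}
    - {"claw": 1, "slide": [0, 0, 0], "yaw": 0}
    - {"claw": 1, "slide": [0, 0, 0], "yaw": 0}
    - {"claw": 1, "slide": [0, 0, 0], "yaw": 0}
    - {"claw": 1, "slide": [0, 0, 0], "yaw": 0}
    - {"claw": 1, "slide": [0, 0, 0], "yaw": 0}
    - {"claw": 1, "slide": [0, 0, 0], "yaw": 0}

```text
t: 23.0
ee_pos: [0.5974, -0.3247, 0.1917]
tcp_rot: [-0.757, 1.57, -0.757]
ft_force: [-1.1, 0.8, 4.9]
opening: 0.0391
```

Request:
drive_tool:
  moves:
    - {"claw": 1, "slide": [-0.4, 0, 0], "yaw": 0}
    - {"claw": 1, "slide": [-0.6, 0, 0], "yaw": 0}
    - {"claw": 1, "slide": [-0.6, 0, 0], "yaw": 0}
    - {"claw": 1, "slide": [-0.6, 0, 0], "yaw": 0}
    - {"claw": 1, "slide": [-0.4, 0, 0], "yaw": 0}
    - {"claw": 1, "slide": [0, 0, 0], "yaw": 0}
    - {"claw": 1, "slide": [0, 0, 0], "yaw": 0}
    - {"claw": 1, "slide": [0, 0, 0], "yaw": 0}

```text
t: 24.0
ee_pos: [0.5969, -0.3244, 0.3198]
tcp_rot: [2.462, 1.568, 2.462]
ft_force: [-0.2, -0.9, -0.5]
opening: 0.0391
```

```bash
python3 snap.py w14; python3 - <<'E'
from h import *
im=cv2.imread("pics/w14.png")
cv2.imwrite("pics/w14c.png",cv2.resize(im[190:300,190:310],None,fx=6,fy=6,interpolation=cv2.INTER_CUBIC))
E
```

```text
24.0 [ 0.5969 -0.3244  0.3198] [2.462 1.568 2.462] 0.006 [-0.19 -0.85 -0.46] 0.039056724450756405
```

View pics/w14c.png

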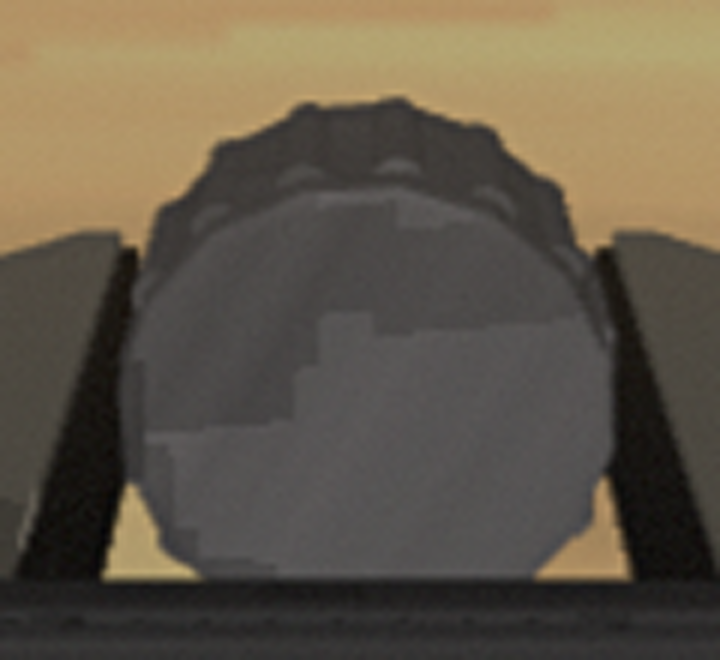

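```bash
python3 - <<'E'
from h import *
c,s=pickle.load(open("pics/w14.pkl","rb"))
for x in (.1667,.1677): print(tool2pix(c,[x,0,-.02]),pix2tool(c,251,221.3,x)+[0,0,.02])
E
```

```text
[250.17038381 219.90564547] [0.1667     0.00037725 0.00066624]
[250.17337258 219.20283218] [0.1677     0.0003787  0.00100853]
```

Request:
drive_tool:
  moves:
    - {"claw": 1, "slide": [0, 0.6, -0.14], "yaw": 0}
    - {"claw": 1, "slide": [0, 0.95, -0.22], "yaw": 0}
    - {"claw": 1, "slide": [0, 0.95, -0.22], "yaw": 0}
    - {"claw": 1, "slide": [0, 0.95, -0.22], "yaw": 0}
    - {"claw": 1, "slide": [0, 0.95, -0.22], "yaw": 0}
    - {"claw": 1, "slide": [0, 0.7, -0.16], "yaw": 0}
    - {"claw": 1, "slide": [0, 0.24, -0.04], "yaw": 0}
    - {"claw": 1, "slide": [0, 0, 0], "yaw": 0}

```text
t: 25.05
ee_pos: [0.5364, -0.0574, 0.3211]
tcp_rot: [-1.628, 1.57, -1.626]
ft_force: [-0.7, -1.3, -0.9]
opening: 0.0396
```

Request:
drive_tool:
  moves:
    - {"claw": 1, "slide": [0, 0, 0], "yaw": 0}
    - {"claw": 1, "slide": [0.2, 0, 0], "yaw": 0}
    - {"claw": 1, "slide": [0.2, 0, 0], "yaw": 0}
    - {"claw": 1, "slide": [0.2, 0, 0], "yaw": 0}
    - {"claw": 1, "slide": [0.1, 0, 0], "yaw": 0}
    - {"claw": 1, "slide": [0, 0, 0], "yaw": 0}
    - {"claw": 1, "slide": [0, 0, 0], "yaw": 0}
    - {"claw": 1, "slide": [0, 0, 0], "yaw": 0}

```text
t: 26.05
ee_pos: [0.5363, -0.0576, 0.2867]
tcp_rot: [-0.354, 1.57, -0.354]
ft_force: [0.5, 0.2, -1.0]
opening: 0.0393
```

```bash
python3 snap.py w15; python3 - <<'E'
from rig import viewer
from h import *
c=viewer.capture("scene"); im=cv2.cvtColor(c["pixels"],cv2.COLOR_RGB2BGR); pickle.dump(c,open("pics/s15.pkl","wb"))
cv2.imwrite("pics/s15.png",cv2.resize(im[120:240,190:320],None,fx=6,fy=6,interpolation=cv2.INTER_CUBIC)[:600])
E
```

```text
26.05 [ 0.5363 -0.0576  0.2867] [-0.354  1.57  -0.354] 0.005 [ 0.45  0.15 -0.96] 0.03927693123257184
```

View pics/w15.png

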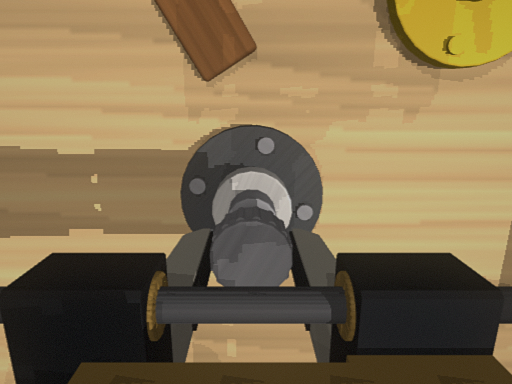

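View pics/s15.png

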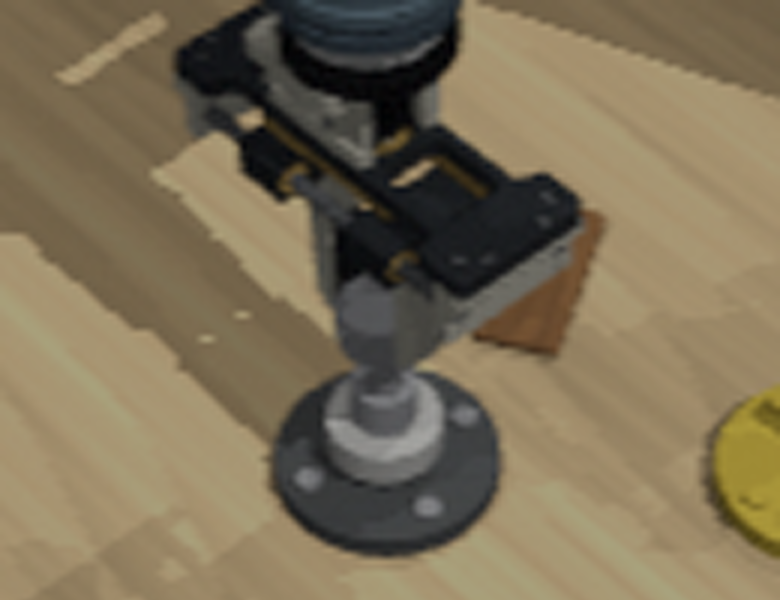

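The cap hangs above the sleeve, in line with it in both views. I'll lower slowly.

Request:
drive_tool:
  moves:
    - {"claw": 1, "slide": [0.08, 0, 0], "yaw": 0}
    - {"claw": 1, "slide": [0.08, 0, 0], "yaw": 0}
    - {"claw": 1, "slide": [0.06, 0, 0], "yaw": 0}
    - {"claw": 1, "slide": [0.06, 0, 0], "yaw": 0}
    - {"claw": 1, "slide": [0.05, 0, 0], "yaw": 0}
    - {"claw": 1, "slide": [0.04, 0, 0], "yaw": 0}
    - {"claw": 1, "slide": [0, 0, 0], "yaw": 0}
    - {"claw": 1, "slide": [0, 0, 0], "yaw": 0}

```text
t: 27.15
ee_pos: [0.5363, -0.0577, 0.2678]
tcp_rot: [-0.481, 1.571, -0.481]
ft_force: [-0.6, -0.2, -1.1]
opening: 0.0394
```

There is no contact force with the rim below the post tip, so the post is inside the cap.

Request:
drive_tool:
  moves:
    - {"claw": 1, "slide": [0.06, 0, 0], "yaw": 0}
    - {"claw": 1, "slide": [0.05, 0, 0], "yaw": 0}
    - {"claw": 1, "slide": [0.04, 0, 0], "yaw": 0}
    - {"claw": 1, "slide": [0.03, 0, 0], "yaw": 0}
    - {"claw": 1, "slide": [0.02, 0, 0], "yaw": 0}
    - {"claw": 1, "slide": [0, 0, 0], "yaw": 0}
    - {"claw": 1, "slide": [0, 0, 0], "yaw": 0}
    - {"claw": 1, "slide": [0, 0, 0], "yaw": 0}

```text
t: 28.15
ee_pos: [0.5362, -0.0576, 0.2578]
tcp_rot: [1.175, 1.571, 1.175]
ft_force: [0.2, 0.2, -1.6]
opening: 0.0392
```

```bash
python3 - <<'E'
from rig import viewer,bot
from h import *
print(bot.sense()["ft_force"])
c=viewer.capture("scene"); im=cv2.cvtColor(c["pixels"],cv2.COLOR_RGB2BGR)
cv2.imwrite("pics/s16.png",cv2.resize(im[140:230,210:310],None,fx=6,fy=6,interpolation=cv2.INTER_CUBIC))
E
```

```text
[ 0.20342264  0.21035544 -1.55310306]
```

View pics/s16.png

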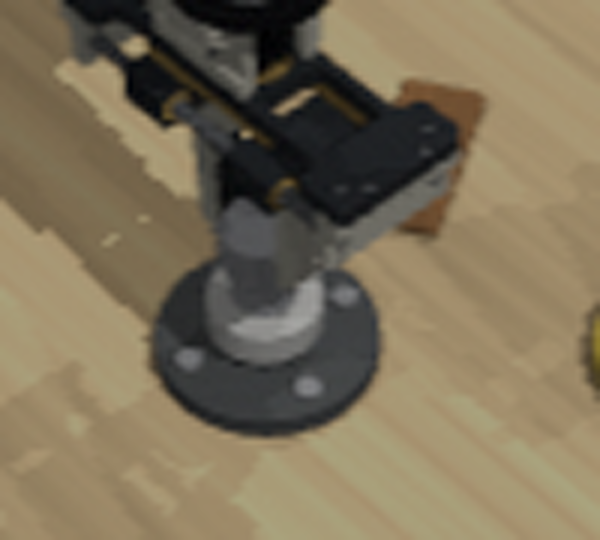

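Request:
drive_tool:
  moves:
    - {"claw": 1, "slide": [0.01, 0, 0], "yaw": 0}
    - {"claw": 1, "slide": [0.01, 0, 0], "yaw": 0}
    - {"claw": 1, "slide": [0.01, 0, 0], "yaw": 0}
    - {"claw": 1, "slide": [0, 0, 0], "yaw": 0}
    - {"claw": 1, "slide": [0, 0, 0], "yaw": 0}
    - {"claw": 1, "slide": [0, 0, 0], "yaw": 0}
    - {"claw": 1, "slide": [0, 0, 0], "yaw": 0}
    - {"claw": 1, "slide": [0, 0, 0], "yaw": 0}

```text
t: 29.2
ee_pos: [0.5364, -0.0576, 0.2576]
tcp_rot: [-0.325, 1.569, -0.325]
ft_force: [-2.4, 1.1, 10.1]
opening: 0.0396
```

The contact force rose to 10 N at the predicted home height (0.2576 against 0.2577), so I'll release.

Request:
drive_tool:
  moves:
    - {"claw": 0.1, "slide": [-0.01, 0, 0], "yaw": 0}
    - {"claw": 0, "slide": [0, 0, 0], "yaw": 0}
    - {"claw": -0.1, "slide": [0, 0, 0], "yaw": 0}
    - {"claw": -0.2, "slide": [0, 0, 0], "yaw": 0}
    - {"claw": -0.3, "slide": [0, 0, 0], "yaw": 0}
    - {"claw": -0.3, "slide": [0, 0, 0], "yaw": 0}
    - {"claw": -0.3, "slide": [0, 0, 0], "yaw": 0}
    - {"claw": -0.3, "slide": [-0.2, 0, 0], "yaw": 0}

```text
t: 30.2
ee_pos: [0.5359, -0.0575, 0.2664]
tcp_rot: [2.827, 1.569, 2.828]
ft_force: [-0.3, -0.6, 0.6]
opening: 0.0603
```

Request:
drive_tool:
  moves:
    - {"claw": -0.3, "slide": [-0.4, 0, 0], "yaw": 0}
    - {"claw": -0.3, "slide": [-0.6, 0, 0], "yaw": 0}
    - {"claw": -0.3, "slide": [-0.6, 0, 0], "yaw": 0}
    - {"claw": -0.3, "slide": [0, 0.8, -0.3], "yaw": 0}
    - {"claw": -0.3, "slide": [0, 0.8, -0.3], "yaw": 0}
    - {"claw": -0.3, "slide": [0, 0.8, -0.3], "yaw": 0}
    - {"claw": -0.3, "slide": [0, 0, 0], "yaw": 0}
    - {"claw": -0.3, "slide": [0, 0, 0], "yaw": 0}

```text
t: 31.2
ee_pos: [0.4915, 0.0621, 0.3474]
tcp_rot: [-0.413, 1.569, -0.412]
ft_force: [0.1, -0.5, 0.5]
opening: 0.0602
```

```bash
python3 snap.py w17; python3 - <<'E'
from rig import viewer
from h import *
l=[]
for n in ["top","scene"]:
    c=viewer.capture(n); pickle.dump(c,open(f"pics/{n}3.pkl","wb"))
    im=cv2.cvtColor(c["pixels"],cv2.COLOR_RGB2BGR); cv2.imwrite(f"pics/{n}3.png",im)
    x,y=(277,208) if n=="top" else (254,190)
    l.append(cv2.resize(im[y-30:y+30,x-30:x+30],None,fx=6,fy=6,interpolation=cv2.INTER_CUBIC))
    if n=="scene":
        for z in (.022,.042,.066,.09): print(z,(proj(c,np.array([.536,-.057,z]))-[x-30,y-30])*6)
cv2.imwrite('pics/j3.png',np.hstack(l))
E
```

```text
31.2 [0.4915 0.0621 0.3474] [-0.413  1.569 -0.412] 0.022 [ 0.12 -0.54  0.45] 0.06017620199284865
0.022 [180.51690106 197.93554897]
0.042 [179.48963739 170.53076881]
0.066 [178.22527259 136.80073378]
0.09 [176.92499292 102.11258129]
```

View pics/j3.png

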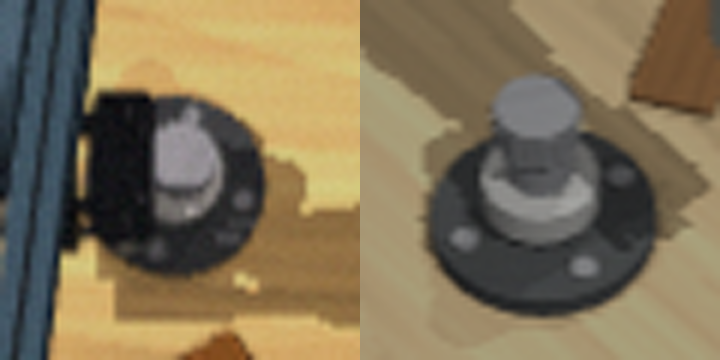

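View pics/w17.png

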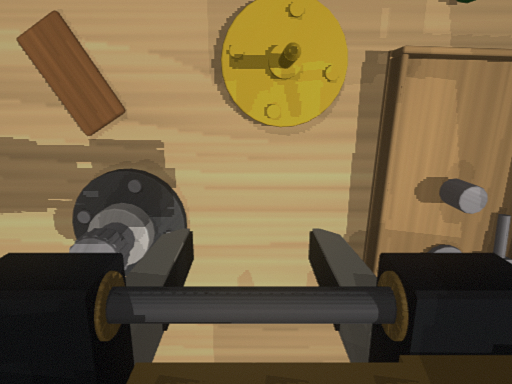

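View pics/scene3.png

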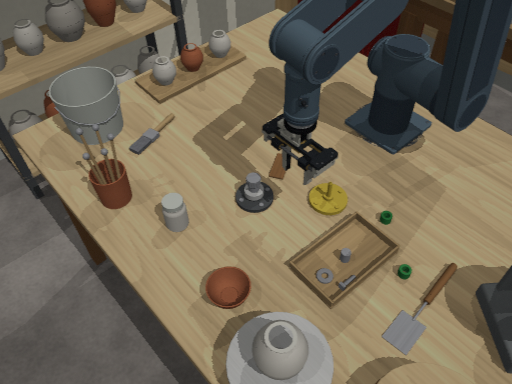

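The scene view has the cap's top face at (177,107) in the crop, against (177,102) predicted for fully home. That is less than 1 px off, and the cap is level. Everything else is where it was, so I'll hand in.

```bash
python3 -c "
from rig import bot
print(bot.finish_job())"
```

```text
the job is handed in; nothing more can be done
None
```

The core disc, the spacer sleeve from the crate and the cap (open end down) are on the post in that order. I lowered each one in the grip and let go of it before fetching the next. I handed the job in at about 31 s of robot time; no verdict is reported.

**Last checks**
- **Cap:** contact force rose to about 10 N at tool height 0.2576 m, against 0.2577 m predicted for fully home. In the scene view its top is level and less than one pixel from the predicted position.
- **Disc and sleeve:** no contact force showed when they touched down, so I judged them home from tool height (within about 1 mm of prediction) and the pictures after release.
- **Other things:** in the last scene picture the washer, plug, bolt, jar, bowl, rib, brush, spatula and the yellow and green look-alikes appear where they were. I checked these by eye only.

**Disagreement:** my first estimates of the post from the top and scene cameras differed by up to about 13 mm. I used the wrist camera instead, then corrected by just over 1 mm in each direction once the post tip showed in the disc's hole.

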